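# Set up the inclined plane: rule along the base, unlatch the ramp and hold it raised

## Task

Get the classroom inclined plane ready for a reading: first lay the flat metal straightedge on the bench, flush along the long front edge of the apparatus's base board (the edge on the robot's side) without overhanging its ends, and let go of it. Then pull the ramp's spring latch sideways by its black round tab, lift the latch end of the ramp off its ball by about 7 cm and finish while still holding it up there, still, with the straightedge in place and the glassware and other things on the bench left where they are.

Things in the scene. Friction and masses are not known exactly. Their poses are not given: they have to be found in the camera images.
- stand: Inclined plane, fixed to the bench: wooden base board 120 (x) by 340 (y) by 12 mm. Origin: centre of its underside, on the bench. x points from front edge to rear edge, y along the board to the hinge end, z up; the front edge (x = -60 mm) looks towards the robot. Hinge cheeks 57 mm high at y = 150, x = +-41 mm; 24 mm steel ball on a neck at y = -130 mm, centre 40 mm above the bench.
- stand_front (a point): Middle of the base board's front face, half-way up (6 mm above the bench). Axes as those of the stand.
- hinge (a point): On the ramp's hinge axis, middle of the ramp's width, 45 mm above the bench; the hinge axis runs along the stand's x.
- ramp (a joint): Angle (rad) of the wooden ramp (70 mm wide, top 50 mm above the bench when down): 0 = down, its steel coupler over the ball; grows as the latch end rises; stop at 0.70. Swings freely and falls back when not held. The tab is 280 mm from the hinge along the ramp: 0.25 rad lifts it about 7 cm. Ramp with latch weighs about 0.46 kg.
- latch (a joint): Travel (m) of the spring latch on the ramp's coupler: 0 = engaged under the ball (ramp locked down), grows as the tab is pulled towards the stand's -x (front), stop at 0.016. It frees the ball from about 0.008. The spring pulls back with about 4 N at 0, 9 N at the stop.
- tab (a point): Centre of the latch's black tab: upright disc, 30 mm diameter, 12 mm thick, flat faces to front and rear (normal along the stand's x), 96 mm above the bench when the ramp is down, on a 10 by 12 mm stem over the steel latch bar (top 66 mm above the bench). It moves and tilts with the ramp. Pinch its flat faces from above.
- rule_grip (a point): Centre of the black grip block of the loose metal straightedge, 26 mm above its underside. Blade 240 (x) by 60 (y) by 6 mm; grip block 44 (x) by 14 (y) by 40 mm high, upright at the blade's centre, top 46 mm above the bench. x runs along the blade; the long edges lie 30 mm either side. 0.15 kg, same both ways round.
- flask: Bystander: conical glass flask, 80 mm wide, 118 mm tall, origin at the centre of its underside.
- jar: Bystander: brown glass jar with black lid, 64 mm wide, 100 mm tall, origin at the centre of its underside.
- beaker: Bystander: glass beaker, 70 mm wide, 90 mm tall, origin at the centre of its underside.
- dish: Bystander: shallow glass dish, 90 mm wide, 16 mm tall, origin at the centre of its underside.
- stopper: Bystander: black rubber stopper, 32 mm wide, 28 mm tall, origin at the centre of its underside.
- weight: Bystander: brass weight with a knob, 34 mm wide, 52 mm tall, origin at the centre of its underside.
Things that resemble listed ones, but are neither listed nor needed, are in the scene too. What is shaped like the part that bears rule_grip but pink or purple is not meant.

How it is judged:
By the outcome, as a careful person would: the job done as asked, in the order asked, and still so for the second after the job is handed in, while the arm keeps its last pose, push and grip.
It also fails if it takes over 51 s, if anything falls off the work surface, if the arm or the gripper's body presses on something with over 40 N, if the wrist force passes 120 N, or if a joint passes its speed limit or range.

## Robot

A 7-joint arm with a two-finger parallel gripper is mounted at the origin on the work surface. World frame = base frame: x ahead of the robot, y to its left, z up, the work surface at z = 0. Lengths are in mm, angles in rad, forces in N, time in s.
With the tool pointing down it reaches from about 425 to 875 mm from the base axis. Payload 8.4 kg.
Tool frame: the origin (TCP) lies midway between the tips of the shut fingers; the grasp point (between the pads) lies 19 mm behind it; z points along the fingers, y is the direction in which the jaws open and shut (so a half turn about z gives the same grasp; the last joint's range is limited). The gripper opens to 87 mm and grips with 3 to 60 N. Pads are 19 mm wide; open, the fingers measure 117 mm over their backs; the gripper's body (75 mm by 190 mm) begins 51 mm behind the grasp point.
Start: joints at [-1.281, 0.333, 0.04, 1.465, -0.013, 1.343, -0.059], TCP at [246.4, 601.457, 222.546] pointing down, gripper open.
Joint ranges: [-2.58, 2.58], [-0.38, 2.09], [-1.3, 1.39], [0.25, 2.4], [-1.5, 4.64], [0.08, 2.09], [-2.65, 2.65]. Speed limits (rad/s): [2.22, 2.22, 2.79, 2.79, 3.14, 3.14, 3.14].

## Interface

Orientations are given as a unit quaternion [x, y, z, w].
In Python, from plant import robot, eyes gives the robot as it stands.
- The arm moves only by the tool jog_arm, never from a script. Its argument "series" is a list of rows, each a list of 3 entries, a list of its own where there are three numbers: the finger opening in mm, from 0 to 87, then the shift along the world's x, y, z in mm, then the turn, a rotation vector about the world's x, y, z in rad. A call has exactly 10 rows; each row is the pose to reach, as a shift and turn from the pose commanded when the call began; what a row does not reach only later rows make up. A row lasts 1/8 s, in which the tool goes at most 62.5 mm and 10.7 degrees, less where a joint would pass 70% of its speed; a pose out of reach is approached as far as the arm can. A call with a gripper value outside its range is refused whole. The fingers move at their own pace and stop on an object; "force" is the grip in N (left out, the last holds). Time passes only in rows, so rows that repeat a pose let the fingers close, or fill a call up. It gives the time, the measured TCP pose, the force and the opening at its end, in the units of the state.
- robot.get_state(): the state, without advancing time (a new reading comes with each control period).
- eyes.grab_frame(name): name is "side" or "top" or "wrist"; returns a dict with "pixels" (420x560x3 uint8, red, green, blue), "depth" (420x560 float32, mm along the optical axis (not along the pixel's ray), 0 where there is no reading), "fx", "fy", "cx", "cy" (pixels), "R" (3x3) and "t" (3): a world point X has camera coordinates R X + t. Camera axes: x right, y down, z forward; pixel columns grow to the right and rows downward; lengths in mm; the calibration is good to about 2 mm. The wrist camera is an equidistant fisheye: a pixel r from the principal point sees the ray r / f radians off the axis. A picture is of the moment at which its call begins.
- robot.finish_job(): hands the job in, once; it reports no verdict.
The state is a dict: "clock": time; "joint_positions": joint angles; "qd": joint speeds; "joint_torque": joint torques, N m; "tcp_pos": TCP position; "eef_rot": TCP orientation; "ft_force": force on the tool from outside, world axes, zero at the start; "moment": the same for the moment, N m; "finger_gap": opening from 0.0 (shut) to 1.0 (fully open).
Only numpy, scipy, OpenCV 4.12 (cv2) and the standard library are available. Lean on these libraries where they do the work, as an engineer would, in place of code of your own. Each camera call takes 0.05 s, during which the arm holds its last target.

## Working session

There is one attempt and no reset: what is moved stays moved. The work goes in short steps, Python scripts to look and compute and a tool call to move; the robot and the scene stay as the last step left them, time stands still between calls to the robot, and variables do not carry over. Pictures are saved under pics/ and viewed, and the job is handed in when it is done.

Besides the shell and the picture viewer there is one more tool, called after "Emit:" in YAML: its name, and indented under it one key for each argument. jog_arm: Moves the arm, as the interface text tells. Its arguments: {"type":"object","properties":{"series":{"type":"array","items":{"type":"array"}},"force":{"type":"number"}},"required":["series"]}

```bash
ls; mkdir -p pics; cat > h.py <<'E'
import numpy as np, cv2, pickle
from plant import robot, eyes
def grab(n,tag):
    f=eyes.grab_frame(n); pickle.dump(f,open(f'pics/{tag}.pkl','wb'))
    cv2.imwrite(f'pics/{tag}.png',f['pixels'][:,:,::-1]); return f
def load(tag): return pickle.load(open(f'pics/{tag}.pkl','rb'))
def crop(f,u0,v0,u1,v1,s,out):
    im=f['pixels'][v0:v1,u0:u1,::-1]; cv2.imwrite(out,cv2.resize(im,None,fx=s,fy=s,interpolation=cv2.INTER_CUBIC))
def w(f,u,v,d=None):
    if d is None: d=f['depth'][int(round(v)),int(round(u))]
    c=np.array([(u-f['cx'])/f['fx']*d,(v-f['cy'])/f['fy']*d,d]); return f['R'].T@(c-f['t'])
def wz(f,u,v,z):
    r=f['R'].T@np.array([(u-f['cx'])/f['fx'],(v-f['cy'])/f['fy'],1]); o=-f['R'].T@f['t']
    return o+r*(z-o[2])/r[2]
E
python3 - <<'E'
from h import *
for n in('side','top'): 
    f=grab(n,n+'0'); print(n,f['fx'],f['R'].round(2).tolist(),f['t'])
print(robot.get_state())
E
```

```text
pics
side 429.54099169940343 [[0.7, -0.71, 0.0], [-0.51, -0.51, -0.69], [0.49, 0.49, -0.72]] [-352.34692368  263.57109941 1113.87972883]
top 426.53350215685674 [[-0.01, -1.0, 0.01], [-0.99, 0.01, -0.1], [0.1, -0.01, -0.99]] [ -53.17329809  498.55553138 1319.19550063]
{'clock': 0.1, 'joint_positions': array([-1.28122165,  0.33382471,  0.03986694,  1.46615145, -0.01339264,
        1.34329864, -0.05853129]), 'qd': array([ 1.40064339e-03, -1.31729046e-03,  3.69482514e-04, -2.69136638e-03,
       -2.21452490e-04,  7.54558646e-04, -3.39059725e-05]), 'joint_torque': array([ 3.22389933e-03, -6.57808256e+01,  1.33952200e+00, -4.04709148e+01,
       -5.96396299e-02,  4.07999824e-02,  3.53302539e-05]), 'tcp_pos': array([246.25211057, 601.10529065, 221.77353033]), 'eef_rot': array([ 1.93184433e-01,  9.81162205e-01, -7.02720939e-04, -8.77869197e-05]), 'ft_force': array([-0.02756232, -1.00990515, -0.47433887]), 'moment': array([0.0039103 , 0.06828998, 0.00217023]), 'finger_gap': 1.0033171846652655}
```

View pics/side0.png

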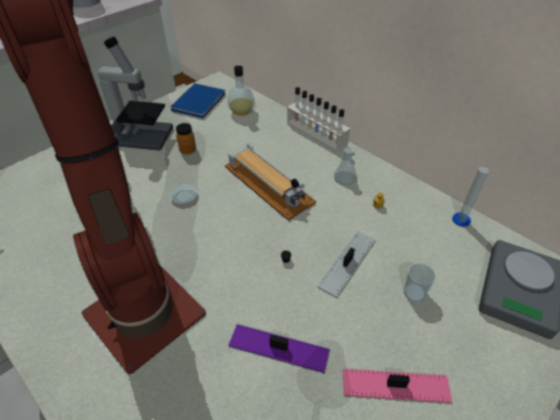

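View pics/top0.png

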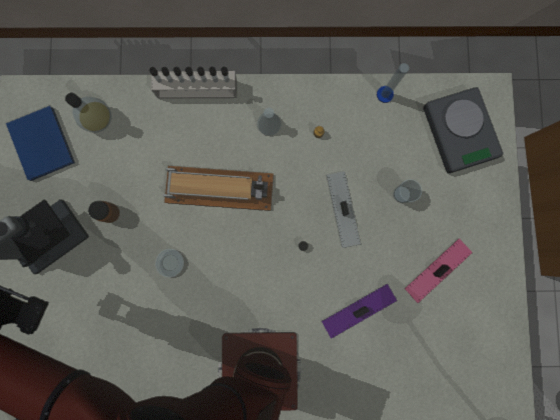

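The top view shows the stand around (220,188), the metal rule at (344,209), and the stopper at (303,245). The side view shows the same layout. I'll enlarge both.

```bash
python3 - <<'E'
from h import *
f=load('top0')
crop(f,155,155,285,225,6,'pics/t_stand.png'); crop(f,290,160,370,255,6,'pics/t_rule.png')
g=load('side0'); crop(g,220,140,325,220,7,'pics/s_stand.png')
E
```

```text
(no output)
```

View pics/t_stand.png

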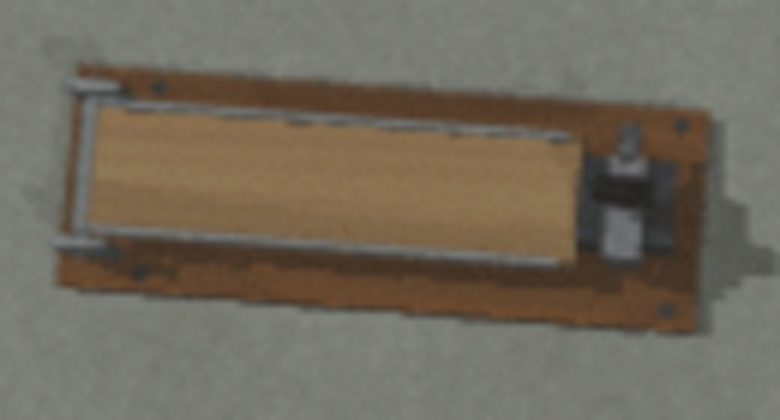

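View pics/t_rule.png

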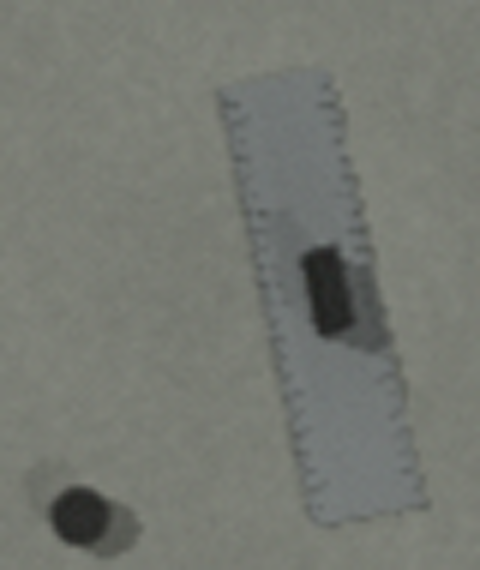

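View pics/s_stand.png

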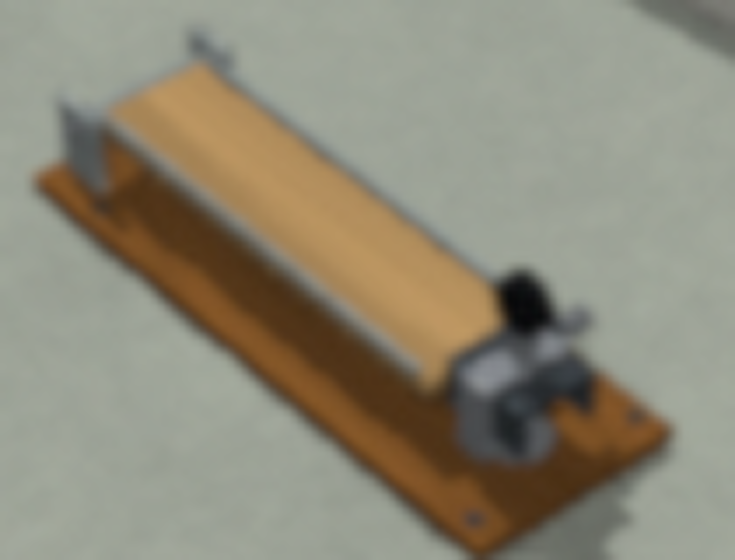

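```bash
cat > m1.py <<'E'
from h import *
f=load('top0'); g=load('side0')
def T(pts,o,s,z,F): return np.array([wz(F,o[0]+(x+.5)/s-.5,o[1]+(y+.5)/s-.5,z)[:2] for x,y in pts])
b=T([(80,66),(710,110),(695,332),(58,286)],(155,155),6,12,f)
print('stand',b.round(1).tolist(),b.mean(0),[np.linalg.norm(b[i]-b[(i+1)%4]).round(1) for i in range(4)])
print('yaw edges',np.degrees(np.arctan2(*(b[0]-b[1])[::-1])),np.degrees(np.arctan2(*(b[3]-b[2])[::-1])))
s=T([(37,180),(482,555),(672,432)],(220,140),7,12,g);print('side hingefront,latchfront,latchrear',s.round(1).tolist(),np.linalg.norm(s[0]-s[1]),np.degrees(np.arctan2(*(s[0]-s[1])[::-1])))
r=T([(218,90),(325,68),(427,508),(318,525)],(290,160),6,6,f)
print('rule',r.round(1).tolist(),r.mean(0),[np.linalg.norm(r[i]-r[(i+1)%4]).round(1) for i in range(4)])
print(np.degrees(np.arctan2(*(r[0]-r[3])[::-1])),np.degrees(np.arctan2(*(r[1]-r[2])[::-1])))
k=T([(303,252),(333,245),(353,328),(322,336)],(290,160),6,46,f);print('grip',k.round(1).tolist(),k.mean(0))
# depth checks
for u,v in((344,209),(335,180)): print(w(f,u,v))
t=T([(622,190)],(155,155),6,111,f);print('tab top',t)
t=T([(525,303)],(220,140),7,96,g);print('tab side',t, w(g,220+525/7,140+303/7))
E
python3 m1.py; python3 - <<'E'
from h import *
g=load('side0'); crop(g,310,220,385,305,7,'pics/s_rule.png')
E
```

```text
stand [[641.1, 288.3], [614.9, -48.3], [495.5, -39.3], [522.7, 298.0]] [568.54866585 124.68410715] [np.float64(337.6), np.float64(119.7), np.float64(338.4), np.float64(118.7)]
yaw edges 85.55045963234771 85.38631260438466
side hingefront,latchfront,latchrear [[518.7, 292.4], [490.9, -43.0], [607.5, -51.8]] 336.6396648419325 85.25726404681895
rule [[609.3, -219.4], [620.9, -277.4], [384.1, -325.6], [375.7, -267.5]] [ 497.50967692 -272.49860706] [np.float64(59.2), np.float64(241.7), np.float64(58.7), np.float64(238.6)]
11.629001155322257 11.497547717890908
grip [[516.5, -256.5], [520.1, -272.2], [476.7, -281.5], [472.7, -265.3]] [ 496.48481504 -268.88711041]
[ 492.7139977  -267.31328806   50.87628765]
[ 591.36013757 -248.34099125    6.37585269]
tab top [[556.5989418   -3.76584466]]
tab side [[555.66077016  -5.37316956]] [549.19520644 -13.02333728 103.36078232]
```

View pics/s_rule.png

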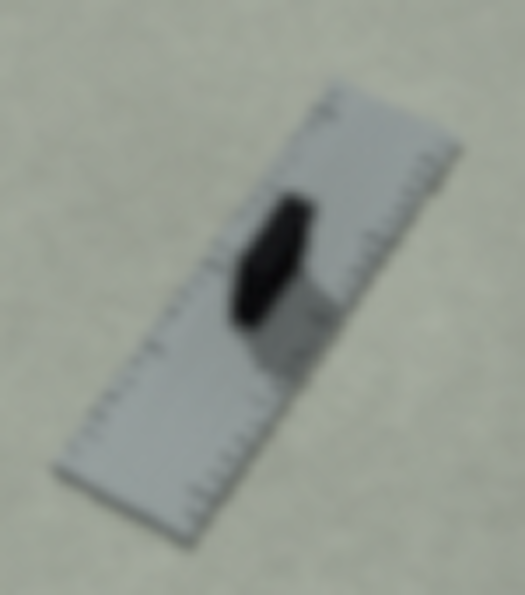

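Emit:
jog_arm:
  series:
    - [87,[32,-44,0],[0,0,-0.18]]
    - [87,[64,-88,0],[0,0,-0.36]]
    - [87,[96,-132,0],[0,0,-0.54]]
    - [87,[128,-176,0],[0,0,-0.72]]
    - [87,[160,-220,0],[0,0,-0.9]]
    - [87,[192,-264,0],[0,0,-1.08]]
    - [87,[224,-308,0],[0,0,-1.26]]
    - [87,[254,-352,0],[0,0,-1.44]]
    - [87,[254,-405,0],[0,0,-1.62]]
    - [87,[254,-460,0],[0,0,-1.8]]

```text
clock: 1.35
tcp_pos: [500.3, 139.6, 222.1]
eef_rot: [0.89, 0.456, -0.0, 0.0]
ft_force: [1.3, -1.4, 0.2]
finger_gap: 1.0
```

Emit:
jog_arm:
  series:
    - [87,[0,-55,0],[0,0,-0.12]]
    - [87,[0,-110,0],[0,0,-0.24]]
    - [87,[0,-165,0],[0,0,-0.36]]
    - [87,[0,-220,0],[0,0,-0.48]]
    - [87,[0,-275,-10],[0,0,-0.6]]
    - [87,[-2,-330,-30],[0,0,-0.7]]
    - [87,[-3,-385,-50],[0,0,-0.751]]
    - [87,[-3,-412,-80],[0,0,-0.751]]
    - [87,[-3,-412,-90],[0,0,-0.751]]
    - [87,[-3,-412,-90],[0,0,-0.751]]

```text
clock: 2.6
tcp_pos: [497.2, -269.5, 131.9]
eef_rot: [0.995, 0.101, -0.001, -0.0]
ft_force: [0.4, 0.6, -0.1]
finger_gap: 1.0
```

```bash
python3 - <<'E'
from h import *
f=grab('wrist','w1'); print({k:f[k] for k in('fx','cx','cy')},(-f['R'].T@f['t']).round(1))
print(robot.get_state()['tcp_pos'],robot.get_state()['eef_rot'])
E
```

```text
{'fx': 325.19226210127806, 'cx': 281.07803472958966, 'cy': 214.6412100356513} [ 566.7 -255.7  293.1]
[ 497.77661603 -269.33927585  132.72494435] [ 9.94842299e-01  1.01433224e-01 -8.83612334e-05 -3.05835365e-04]
```

View pics/w1.png

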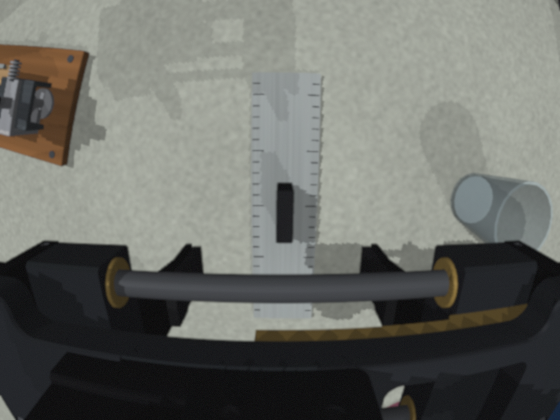

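```bash
cat >> h.py <<'E'
def wf(f,u,v,z):
    x=(u-f['cx'])/f['fx'];y=(v-f['cy'])/f['fy'];r=np.hypot(x,y);k=np.sin(r)/r if r>0 else 1
    d=f['R'].T@np.array([x*k,y*k,np.cos(r)]); o=-f['R'].T@f['t']; return o+d*(z-o[2])/d[2]
E
python3 - <<'E'
from h import *
f=load('w1')
a=wf(f,252,72,6);b=wf(f,321,74,6);c=wf(f,251,316,6);d=wf(f,313,317,6)
print(a,b,c,d,(a+b+c+d)/4)
for p in((278,184),(293,184),(278,242),(293,242)): print(wf(f,*p,46))
print('stand corners',wf(f,88,52,12),wf(f,68,165,12))
E
```

```text
[ 611.50711127 -219.99757961    6.        ] [ 622.00871244 -279.22284029    6.        ] [ 377.38182911 -261.72741066    6.        ] [ 389.09625125 -325.14739119    6.        ] [ 499.99847602 -271.52380544    6.        ]
[ 524.62320788 -261.25049412   46.        ]
[ 526.94808469 -272.56559343   46.        ]
[ 478.23681074 -270.60163875   46.        ]
[ 480.6606832  -282.47192841   46.        ]
stand corners [614.5488338  -54.28018006  12.        ] [499.87001769 -48.33149681  12.        ]
```

Emit:
jog_arm:
  series:
    - [87,[2,0,-40],[0,0,0]]
    - [60,[2,0,-80],[0,0,0]]
    - [60,[2,0,-105],[0,0,0]]
    - [50,[2,0,-120],[0,0,0]]
    - [40,[2,0,-120],[0,0,0]]
    - [0,[2,0,-120],[0,0,0]]
    - [0,[2,0,-120],[0,0,0]]
    - [0,[2,0,-120],[0,0,0]]
    - [0,[2,0,-120],[0,0,0]]
    - [0,[2,0,-120],[0,0,0]]
  force: 25

```text
clock: 3.9
tcp_pos: [499.6, -270.7, 12.8]
eef_rot: [0.995, 0.101, 0.0, 0.0]
ft_force: [0.0, -0.5, 2.4]
finger_gap: 0.163
```

Emit:
jog_arm:
  series:
    - [0,[0,0,50],[0,0,0]]
    - [0,[0,0,110],[0,0,0]]
    - [0,[0,30,160],[0,0,0.1]]
    - [0,[-5,70,165],[0,0,0.25]]
    - [0,[-10,120,165],[0,0,0.4]]
    - [0,[-15,170,165],[0,0,0.55]]
    - [0,[-20,220,165],[0,0,0.7]]
    - [0,[-25,270,165],[0,0,0.85]]
    - [0,[-30,320,165],[0,0,1.0]]
    - [0,[-35,365,165],[0,0,1.15]]

```text
clock: 5.15
tcp_pos: [463.8, 96.2, 177.5]
eef_rot: [0.778, 0.628, 0.0, -0.0]
ft_force: [0.1, -0.5, -1.8]
finger_gap: 0.155
```

Emit:
jog_arm:
  series:
    - [0,[-1,20,0],[0,0,0.08]]
    - [0,[-2,36,0],[0,0,0.138]]
    - [0,[-2,36,-40],[0,0,0.138]]
    - [0,[-2,36,-80],[0,0,0.138]]
    - [0,[-2,36,-110],[0,0,0.138]]
    - [0,[-2,36,-130],[0,0,0.138]]
    - [0,[-2,36,-140],[0,0,0.138]]
    - [0,[-2,36,-150],[0,0,0.138]]
    - [0,[-2,36,-150],[0,0,0.138]]
    - [0,[-2,36,-150],[0,0,0.138]]

```text
clock: 6.4
tcp_pos: [462.8, 130.6, 28.1]
eef_rot: [0.735, 0.678, 0.0, 0.0]
ft_force: [-0.1, -0.1, -1.3]
finger_gap: 0.158
```

```bash
python3 - <<'E'
from h import *
f=grab('wrist','w2');f=grab('side','s2');crop(f,190,130,350,250,5,'pics/s2c.png');f=grab('top','t2');crop(f,150,150,300,270,5,'pics/t2c.png')
s=robot.get_state();print(s['tcp_pos'],s['eef_rot'],s['ft_force'],s['finger_gap'])
E
```

```text
[462.76830627 130.67564712  28.05535838] [7.35148961e-01 6.77905430e-01 4.79312062e-04 4.91027873e-05] [ 0.58158763 -1.01059475 -0.96919993] 0.1611940490238257
```

View pics/w2.png

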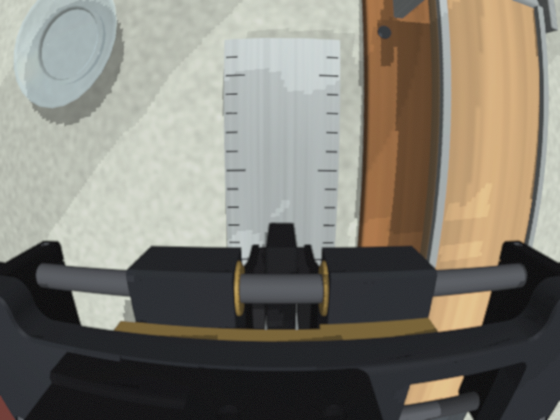

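View pics/s2c.png

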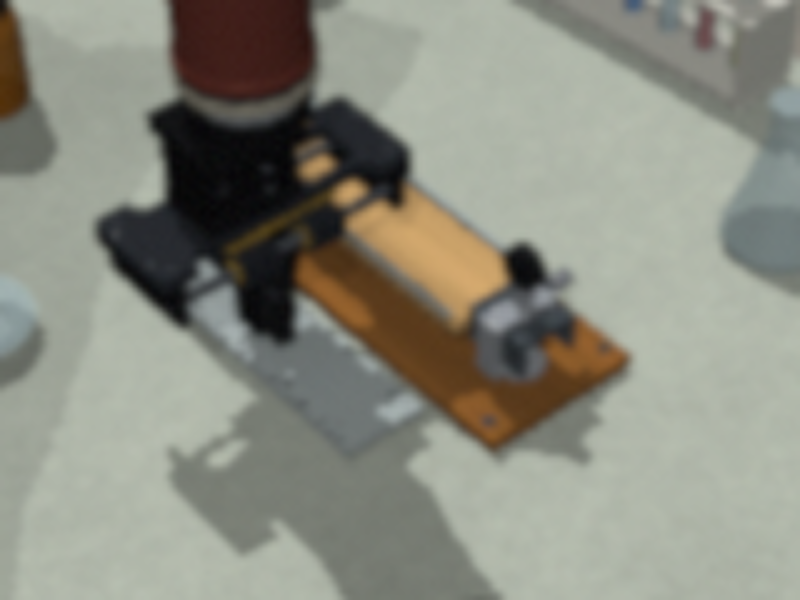

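View pics/t2c.png

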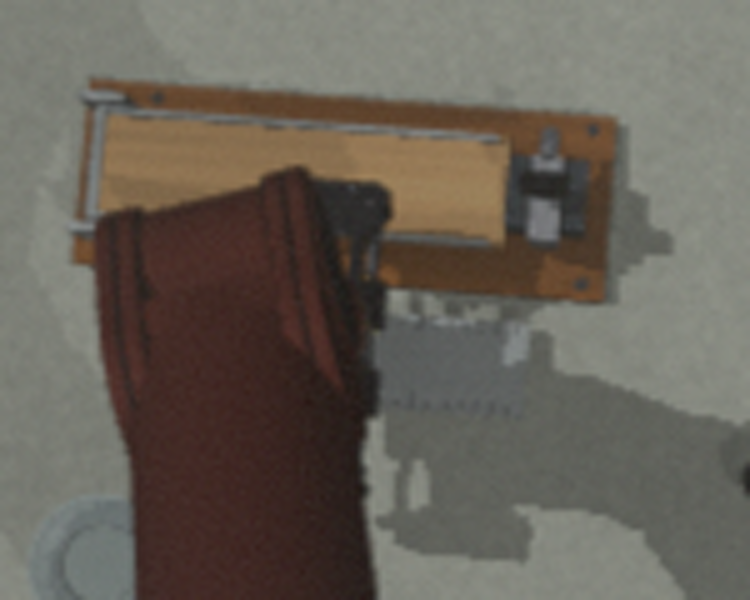

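```bash
python3 - <<'E'
from h import *
f=load('w2'); crop(f,310,0,400,250,3,'pics/w2c.png')
r=[wf(f,340,45,21.5),wf(f,333,140,21.5)]; b=[wf(f,366,45,12),wf(f,364,140,12),wf(f,361,230,12)]
ang=lambda p,q:np.degrees(np.arctan2(*(p-q)[:2][::-1]))
print(r,b,ang(*r),ang(b[0],b[2]))
x=np.array([.9968,-.0802]);print([v[:2]@x for v in r+b])
E
```

```text
[array([502.55477124, 243.96465371,  21.5       ]), array([494.80167356, 193.67434385,  21.5       ])] [array([519.27690633, 246.35213113,  12.        ]), array([513.79297783, 192.38782862,  12.        ]), array([510.39585696, 140.49045019,  12.        ])] 81.23589000544314 85.20451688522043
[np.float64(481.38063074071937), np.float64(477.6856258306995), np.float64(497.85777931051285), np.float64(496.71933644758764), np.float64(497.4952561084819)]
```

View pics/w2c.png

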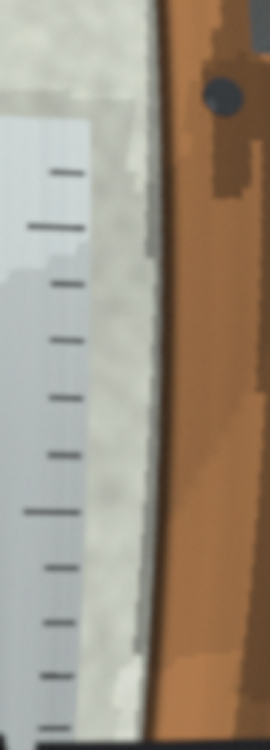

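```bash
python3 - <<'E'
from h import *
f=load('w2')
r=[wf(f,u,v,21.5) for u,v in((340,42),(337.5,140),(334.5,235))]; b=[wf(f,u,v,12) for u,v in((364.3,17),(367.5,100),(365,167),(360.7,245))]
ang=lambda p:90-np.degrees(np.polyfit([q[1] for q in p],[q[0] for q in p],1)[0])
print(ang(r),ang(b))
x=np.array([.9968,-.0802]);print([(v[:2]@x).round(1) for v in r+b])
f=load('t2')
for p in((90,80),(617,118),(604,302)): print(wz(f,150+p[0]/5-.4,150+p[1]/5-.4,12))
E
```

```text
84.67716628022752 85.56331380127901
[np.float64(481.4), np.float64(480.1), np.float64(480.1), np.float64(497.4), np.float64(498.4), np.float64(497.8), np.float64(498.0)]
[641.00663983 289.295751    12.        ]
[613.94179862 -48.51521257  12.        ]
[495.26291107 -39.22158113  12.        ]
```

Emit:
jog_arm:
  series:
    - [0,[0,0,-8],[0,0,0]]
    - [0,[0,0,-14],[0,0,0]]
    - [0,[0,0,-15],[0,0,0]]
    - [0,[0,0,-15],[0,0,0]]
    - [0,[5,-0.4,-15],[0,0,0]]
    - [0,[10,-0.8,-15],[0,0,0]]
    - [0,[13,-1,-15],[0,0,0]]
    - [0,[15,-1.2,-15],[0,0,0]]
    - [0,[15,-1.2,-15],[0,0,0]]
    - [0,[15,-1.2,-15],[0,0,0]]

```text
clock: 7.8
tcp_pos: [475.4, 129.8, 12.5]
eef_rot: [0.735, 0.678, -0.001, -0.002]
ft_force: [-11.8, 1.0, 16.4]
finger_gap: 0.157
```

```bash
python3 - <<'E'
from h import *
f=grab('wrist','w3'); crop(f,220,0,420,250,3,'pics/w3c.png')
s=robot.get_state();print(s['tcp_pos'],s['ft_force'],s['moment'])
E
```

```text
[475.35309758 129.84965379  12.5269208 ] [-12.91391079   0.94282397  17.06471513] [0.10093534 2.65882136 0.01598108]
```

View pics/w3c.png

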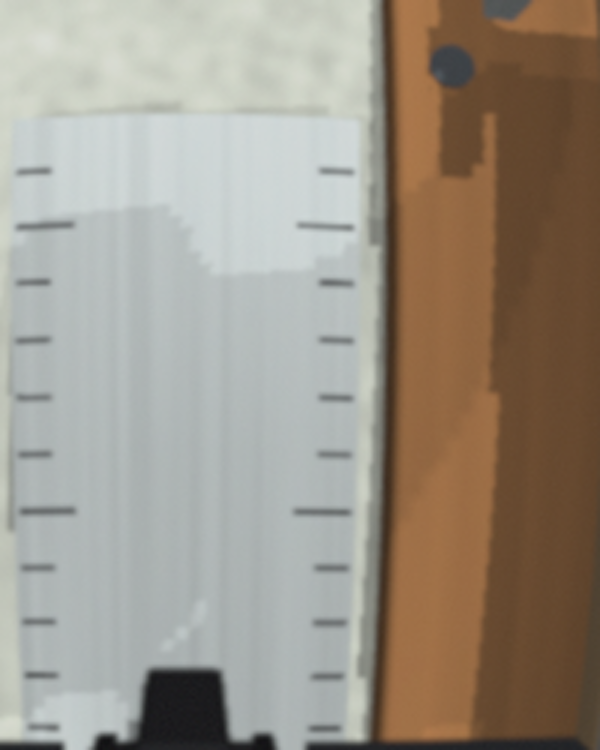

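Emit:
jog_arm:
  series:
    - [0,[-1,0,1],[0,0,0]]
    - [0,[0,0,1],[0,0,0]]
    - [0,[1,-0.1,1],[0,0,0]]
    - [0,[2,-0.2,1],[0,0,0]]
    - [0,[2.5,-0.2,1],[0,0,0]]
    - [0,[3,-0.2,1],[0,0,0]]
    - [0,[3,-0.2,1],[0,0,0]]
    - [0,[3,-0.2,1],[0,0,0]]
    - [0,[3,-0.2,1],[0,0,0]]
    - [0,[3,-0.2,1],[0,0,0]]

```text
clock: 9.1
tcp_pos: [480.4, 129.1, 13.6]
eef_rot: [0.735, 0.678, -0.0, -0.0]
ft_force: [0.9, -0.3, -1.2]
finger_gap: 0.155
```

```bash
python3 - <<'E'
from h import *
f=grab('wrist','w4'); crop(f,220,0,420,250,3,'pics/w4c.png')
s=robot.get_state();print(s['tcp_pos'],s['ft_force'],s['moment'],s['eef_rot'])
E
```

```text
[480.41402337 129.06734658  13.56791512] [ 0.69741823  0.34035103 -1.27140274] [-0.09035081  0.09931202  0.01639773] [ 7.35173651e-01  6.77878825e-01  1.94764233e-05 -1.81545173e-05]
```

View pics/w4c.png

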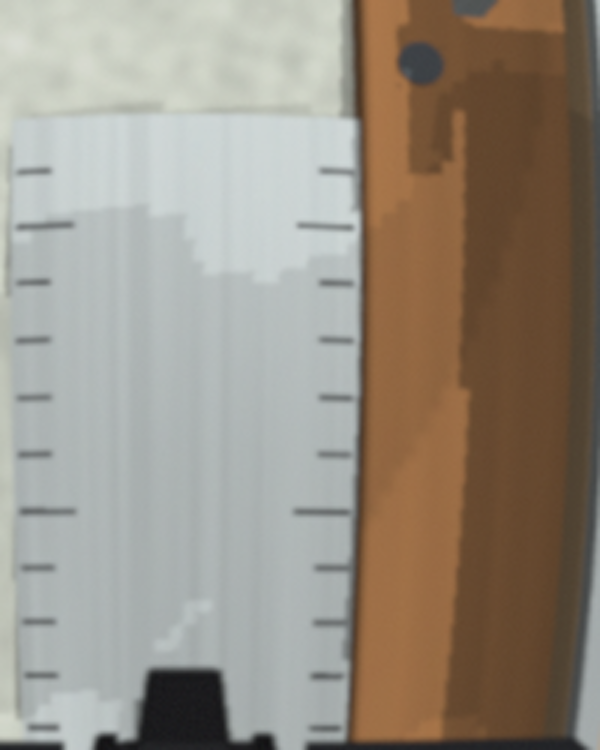

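Emit:
jog_arm:
  series:
    - [0,[0.5,0,-0.2],[0,0,0]]
    - [0,[1,-0.1,-0.4],[0,0,0]]
    - [0,[1.5,-0.1,-0.4],[0,0,0]]
    - [0,[1.8,-0.1,-0.4],[0,0,0]]
    - [0,[1.8,-0.1,-0.4],[0,0,0]]
    - [0,[1.8,-0.1,-0.4],[0,0,0]]
    - [0,[1.8,-0.1,-0.4],[0,0,0]]
    - [0,[1.8,-0.1,-0.4],[0,0,0]]
    - [0,[1.8,-0.1,-0.4],[0,0,0]]
    - [0,[1.8,-0.1,-0.4],[0,0,0]]

```text
clock: 10.4
tcp_pos: [480.6, 129.0, 12.7]
eef_rot: [0.735, 0.678, -0.001, -0.001]
ft_force: [-7.4, 0.5, 3.7]
finger_gap: 0.156
```

```bash
python3 - <<'E'
from h import *
f=grab('wrist','w5'); crop(f,220,0,420,250,3,'pics/w5c.png')
s=robot.get_state();print(s['tcp_pos'],s['ft_force'],s['moment'],s['eef_rot'])
E
```

```text
[480.60486937 129.06303442  12.77318504] [-7.6534464   0.89277177  4.13428357] [0.07571947 1.71580484 0.0129    ] [ 0.73504188  0.67801987 -0.00121198 -0.00101085]
```

View pics/w5c.png

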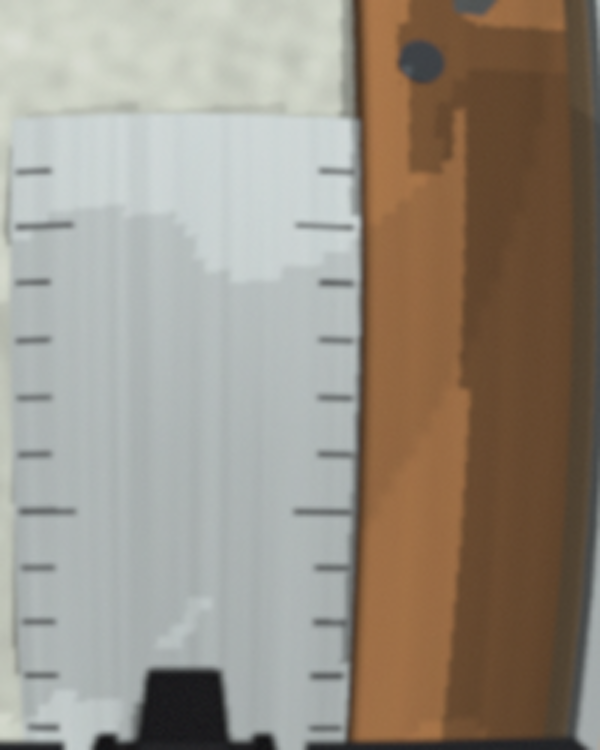

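Emit:
jog_arm:
  series:
    - [0,[0.5,0,0],[0,0,0]]
    - [0,[1.0,-0.1,0],[0,0,0]]
    - [0,[1.0,-0.1,0],[0,0,0]]
    - [0,[1.0,-0.1,0],[0,0,0]]
    - [18,[0.2,0,0.3],[0,0,0]]
    - [22,[-1,0,0.5],[0,0,0]]
    - [22,[-1.5,0.1,0.5],[0,0,0]]
    - [22,[-1.5,0.1,0.5],[0,0,0]]
    - [22,[-1.5,0.1,0.5],[0,0,0]]
    - [22,[-1.5,0.1,0.5],[0,0,0]]

```text
clock: 11.7
tcp_pos: [480.8, 129.1, 13.7]
eef_rot: [0.735, 0.678, 0.0, 0.0]
ft_force: [0.4, 0.2, 0.7]
finger_gap: 0.253
```

```bash
python3 - <<'E'
from h import *
f=grab('wrist','w6'); crop(f,220,0,420,250,3,'pics/w6c.png')
s=robot.get_state();print(s['tcp_pos'],s['ft_force'],s['moment'],s['finger_gap'])
E
```

```text
[480.75622263 129.07275766  13.66035848] [ 0.57807198 -0.12453012  0.73339122] [-0.06824004  0.07829109 -0.04323616] 0.25690240501374456
```

View pics/w6c.png

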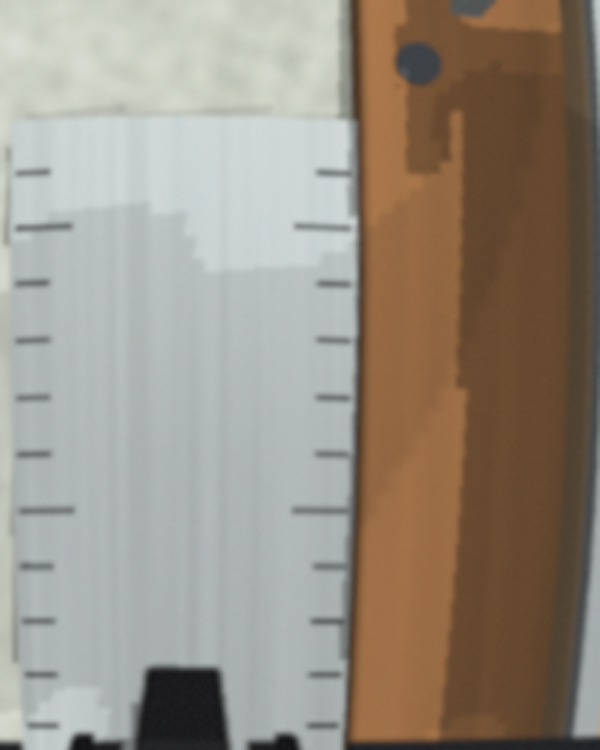

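Emit:
jog_arm:
  series:
    - [22,[0,0,15],[0,0,0]]
    - [22,[0,0,45],[0,0,0]]
    - [22,[0,0,100],[0,0,0]]
    - [40,[0,0,150],[0,0,0]]
    - [50,[20,-35,155],[0,0,0]]
    - [50,[40,-75,155],[0,0,0]]
    - [50,[60,-110,155],[0,0,0]]
    - [50,[77,-134,150],[0,0,0]]
    - [50,[77,-134,146],[0,0,0]]
    - [50,[77,-134,146],[0,0,0]]

```text
clock: 13.0
tcp_pos: [557.2, -4.4, 159.8]
eef_rot: [0.735, 0.678, -0.0, -0.0]
ft_force: [0.1, 1.0, -0.1]
finger_gap: 0.576
```

```bash
python3 - <<'E'
from h import *
f=grab('wrist','w7')
g=grab('side','s7');crop(g,190,130,350,250,5,'pics/s7c.png');g=grab('top','t7');crop(g,150,150,300,270,5,'pics/t7c.png')
s=robot.get_state();print(s['tcp_pos'],s['ft_force'],s['eef_rot'],s['finger_gap'])
E
```

```text
[557.45342253  -3.79642998 160.02638359] [-0.6471856  -0.23365554 -0.41612651] [ 7.34633417e-01  6.78464167e-01  2.68861695e-04 -2.09681339e-04] 0.5723979635128703
```

View pics/w7.png

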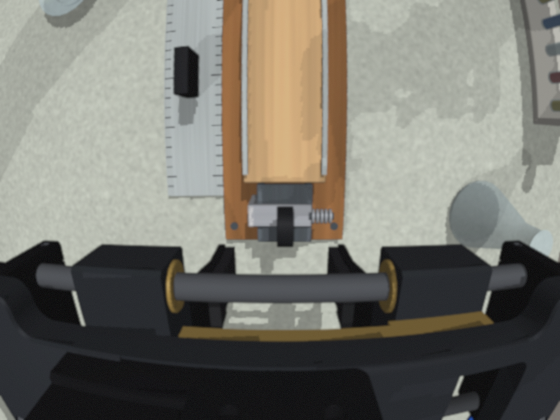

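View pics/s7c.png

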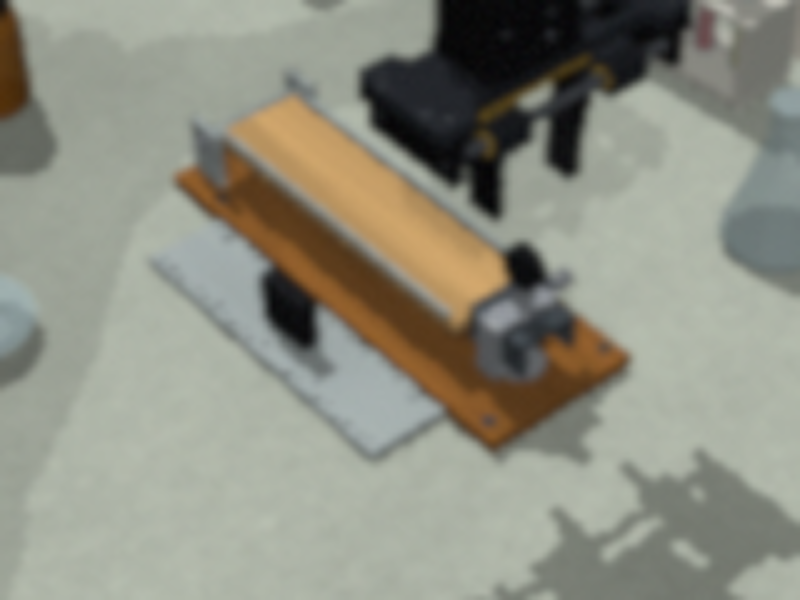

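View pics/t7c.png

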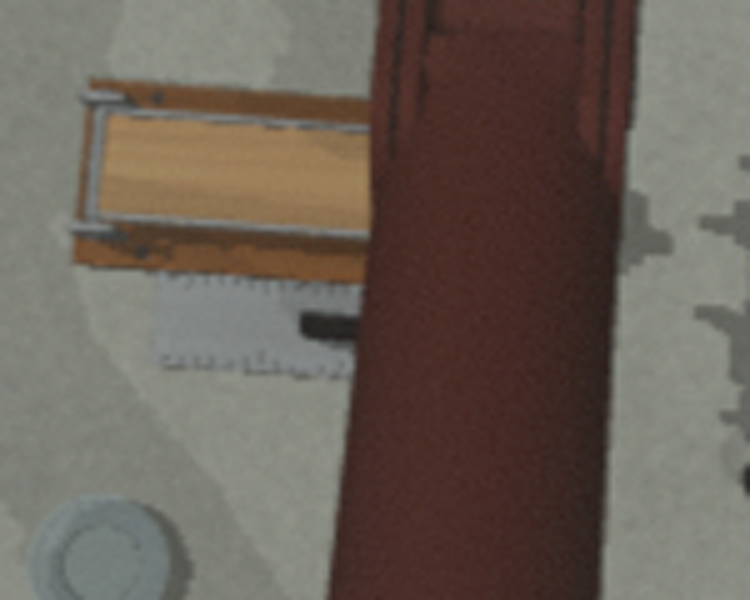

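```bash
python3 - <<'E'
from h import *
f=load('w7'); X=np.array([.9968,-.0802]);Y=np.array([.0802,.9968])
print((-f['R'].T@f['t']).round(1))
for u,v,z in((285.5,226,96),(285.5,226,105),(285.5,245,111),(285.5,208,84),(278,235,100),(294,235,100),(225,239,12),(343,239,12),(281,287,159)):
    p=wf(f,u,v,z); print(u,v,z,p.round(1),(p[:2]@X).round(1),(p[:2]@Y).round(1))
p=robot.get_state()['tcp_pos'];print(p[:2]@X,p[:2]@Y)
crop(f,220,150,350,260,6,'pics/w7c.png')
E
```

```text
[563.   65.8 321.1]
285.5 226 96 [560.4  -2.8  96. ] 558.8 42.2
285.5 226 105 [560.5  -0.  105. ] 558.7 44.9
285.5 245 111 [559.5 -11.8 111. ] 558.6 33.1
285.5 208 84 [561.3   7.6  84. ] 558.9 52.6
278 235 100 [554.5  -7.9 100. ] 553.4 36.6
294 235 100 [566.   -8.8 100. ] 564.9 36.6
225 239 12 [497.1 -37.3  12. ] 498.5 2.7
343 239 12 [616.7 -47.1  12. ] 618.5 2.5
281 287 159 [555.8 -19.  159. ] 555.6 25.7
555.9740452624475 40.92348307874911
```

View pics/w7c.png

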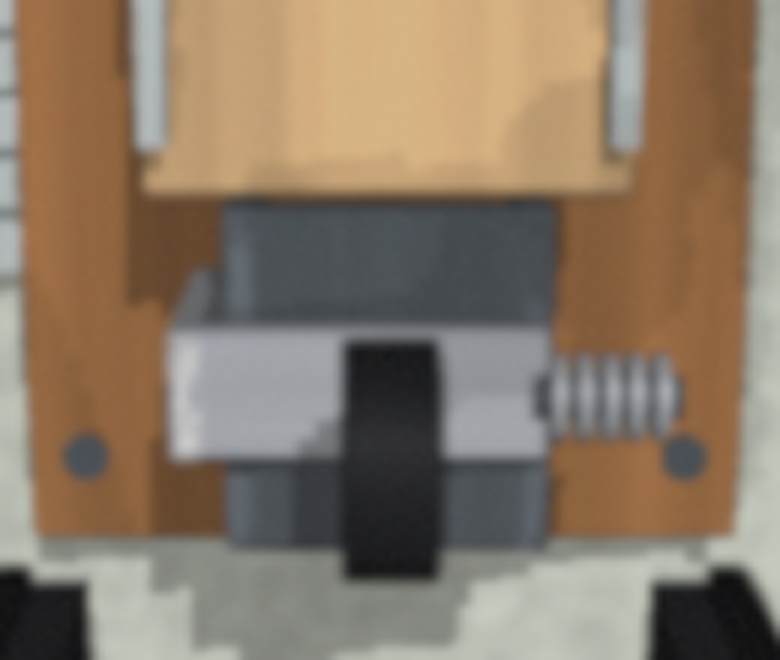

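Emit:
jog_arm:
  series:
    - [50,[3,1,0],[0,0,0]]
    - [50,[3,1,-30],[0,0,0]]
    - [50,[3,1,-55],[0,0,0]]
    - [50,[3,1,-75],[0,0,0]]
    - [50,[3,1,-82],[0,0,0]]
    - [0,[3,1,-82],[0,0,0]]
    - [0,[3,1,-82],[0,0,0]]
    - [0,[3,1,-82],[0,0,0]]
    - [0,[3,1,-82],[0,0,0]]
    - [0,[3,1,-82],[0,0,0]]
  force: 35

```text
clock: 14.4
tcp_pos: [560.1, -3.8, 77.9]
eef_rot: [0.735, 0.678, -0.0, -0.001]
ft_force: [-3.9, 0.5, 3.2]
finger_gap: 0.135
```

```bash
python3 - <<'E'
from h import *
f=grab('wrist','w8')
g=grab('side','s8');crop(g,230,130,350,220,6,'pics/s8c.png')
s=robot.get_state();print(s['tcp_pos'],s['ft_force'],s['eef_rot'],s['finger_gap']*87)
E
```

```text
[560.12204826  -3.82371127  77.92782089] [-5.1344344   0.55809664  5.9603106 ] [ 7.35164617e-01  6.77888286e-01 -2.71096411e-04 -6.20312918e-04] 11.920637757448544
```

View pics/s8c.png

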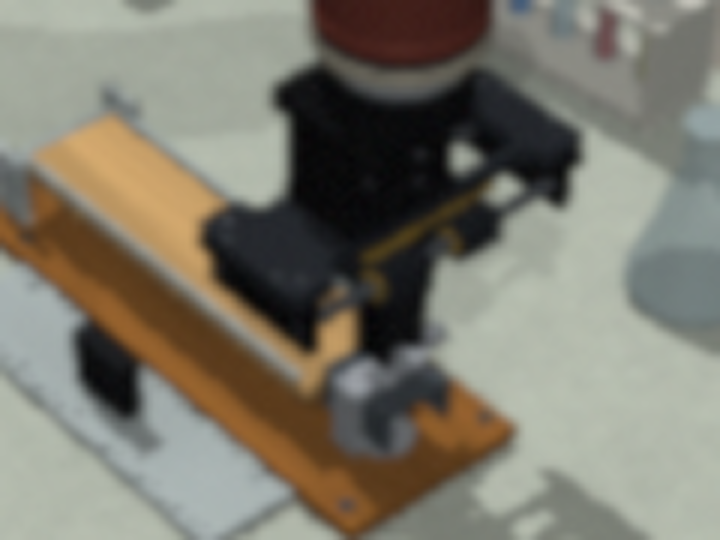

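View pics/w8.png

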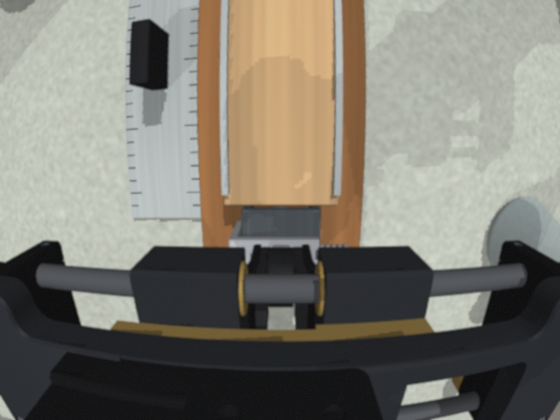

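Emit:
jog_arm:
  series:
    - [0,[-2,0.2,0],[0,0,0]]
    - [0,[-4,0.3,0],[0,0,0]]
    - [0,[-6,0.5,0],[0,0,0]]
    - [0,[-8,0.6,0],[0,0,0]]
    - [0,[-10,0.8,0],[0,0,0]]
    - [0,[-12,1,0],[0,0,0]]
    - [0,[-14,1.1,0],[0,0,0]]
    - [0,[-14,1.1,0],[0,0,0]]
    - [0,[-14,1.1,0],[0,0,0]]
    - [0,[-14,1.1,0],[0,0,0]]

```text
clock: 15.75
tcp_pos: [547.8, -2.8, 78.0]
eef_rot: [0.735, 0.678, 0.001, 0.001]
ft_force: [7.3, -0.6, -3.6]
finger_gap: 0.135
```

```bash
python3 - <<'E'
from h import *
f=grab('wrist','w9');crop(f,190,180,370,330,4,'pics/w9c.png')
g=grab('side','s9');crop(g,230,130,350,220,6,'pics/s9c.png')
s=robot.get_state();print(s['tcp_pos'],s['ft_force'],s['moment'],s['eef_rot'],s['finger_gap']*87)
E
```

```text
[547.86134615  -2.8385258   78.00847558] [ 7.66604098 -0.1888122  -2.75949103] [-0.09786601 -1.68169572 -0.00579172] [0.73514134 0.67791264 0.00089109 0.0009253 ] 11.748352675735877
```

View pics/s9c.png

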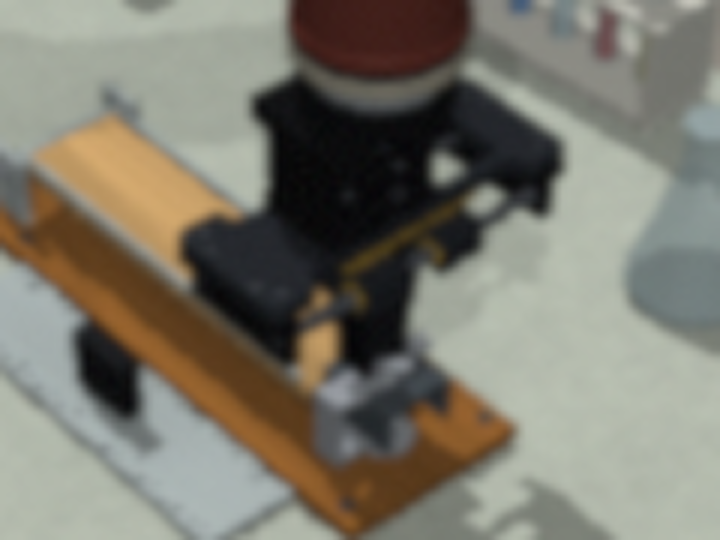

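View pics/w9c.png

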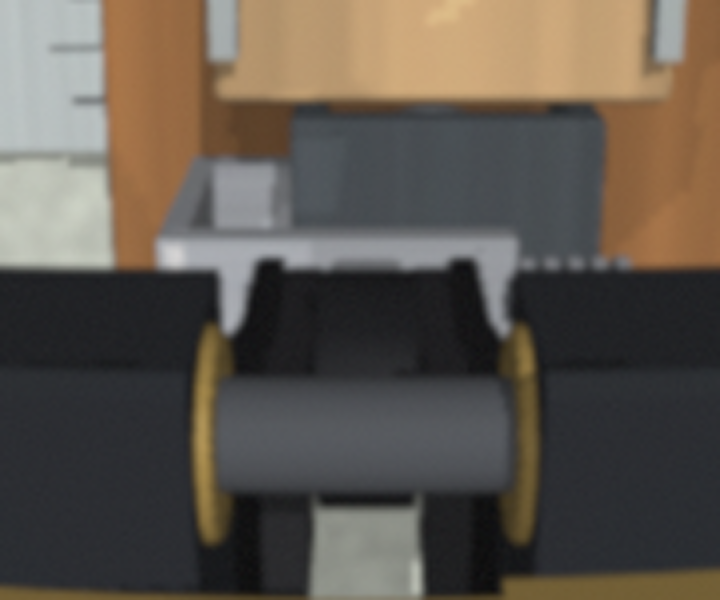

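Emit:
jog_arm:
  series:
    - [0,[0,0.5,3.6],[-0.013,0.001,0]]
    - [0,[0.1,0.9,7.3],[-0.026,0.002,0]]
    - [0,[0.1,1.5,10.9],[-0.039,0.003,0]]
    - [0,[0.2,2.1,14.5],[-0.052,0.004,0]]
    - [0,[0.2,2.7,18.1],[-0.065,0.005,0]]
    - [0,[0.3,3.5,22.3],[-0.08,0.006,0]]
    - [0,[0.4,4.4,26.4],[-0.095,0.008,0]]
    - [0,[0.4,5.3,30.5],[-0.11,0.009,0]]
    - [0,[0.5,6.6,36],[-0.13,0.0105,0]]
    - [0,[0.5,6.6,36],[-0.13,0.0105,0]]

```text
clock: 17.1
tcp_pos: [548.5, 3.8, 114.3]
eef_rot: [0.733, 0.677, -0.047, 0.045]
ft_force: [7.7, -1.2, -3.5]
finger_gap: 0.136
```

```bash
python3 - <<'E'
from h import *
g=grab('side','s10');crop(g,200,110,350,220,5,'pics/s10c.png')
s=robot.get_state();print(s['tcp_pos'],s['ft_force'],s['moment'],s['eef_rot'],s['finger_gap']*87)
E
```

```text
[548.29930923   3.78683432 114.05492393] [ 7.74512083 -1.02598392 -3.95340393] [ 0.02274843 -1.69376421  0.19983581] [ 0.73342234  0.67663183 -0.04710418  0.04519102] 11.773462419547153
```

View pics/s10c.png

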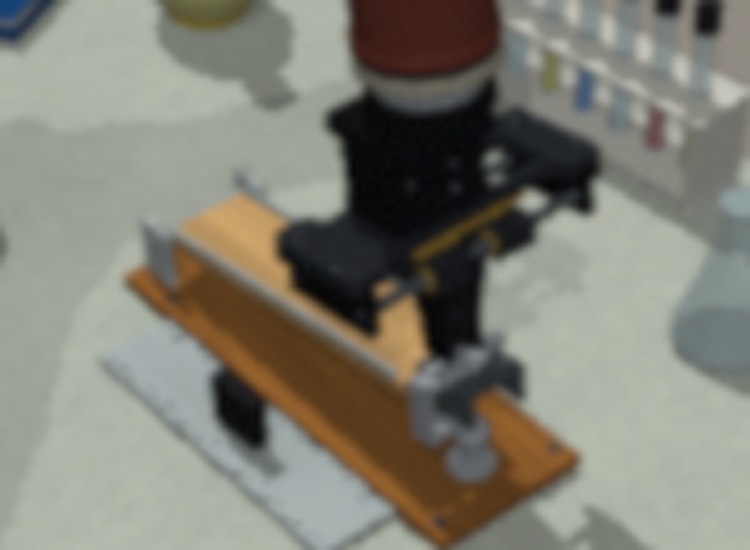

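Emit:
jog_arm:
  series:
    - [0,[0.1,0.9,3.6],[-0.013,0.001,0]]
    - [0,[0.2,1.9,7.1],[-0.026,0.002,0]]
    - [0,[0.2,3,10.6],[-0.039,0.003,0]]
    - [0,[0.3,4,14.1],[-0.052,0.004,0]]
    - [0,[0.4,5.1,17.6],[-0.065,0.005,0]]
    - [0,[0.5,6.2,21.1],[-0.078,0.006,0]]
    - [0,[0.7,8.7,28],[-0.104,0.008,0]]
    - [0,[0.8,10,31.5],[-0.117,0.0095,0]]
    - [0,[0.9,11.2,34.5],[-0.128,0.0105,0]]
    - [0,[0.9,11.2,34.5],[-0.128,0.0105,0]]

```text
clock: 18.4
tcp_pos: [549.1, 14.8, 148.5]
eef_rot: [0.729, 0.672, -0.094, 0.089]
ft_force: [7.8, -1.1, -3.1]
finger_gap: 0.134
```

Emit:
jog_arm:
  series:
    - [0,[0,0,0],[0,0,0]]
    - [0,[0,0,0],[0,0,0]]
    - [0,[0,0,0],[0,0,0]]
    - [0,[0,0,0],[0,0,0]]
    - [0,[0,0,0],[0,0,0]]
    - [0,[0,0,0],[0,0,0]]
    - [0,[0,0,0],[0,0,0]]
    - [0,[0,0,0],[0,0,0]]
    - [0,[0,0,0],[0,0,0]]
    - [0,[0,0,0],[0,0,0]]

```text
clock: 19.65
tcp_pos: [549.0, 14.7, 148.4]
eef_rot: [0.729, 0.672, -0.094, 0.088]
ft_force: [8.0, -1.0, -3.5]
finger_gap: 0.135
```

```bash
python3 - <<'E'
from h import *
g=grab('side','s11');crop(g,200,110,350,220,5,'pics/s11c.png');grab('top','t11');grab('wrist','w11')
s=robot.get_state();print(s['tcp_pos'],s['ft_force'],s['moment'],s['eef_rot'],s['finger_gap']*87,abs(s['qd']).max())
E
```

```text
[549.01638679  14.76632227 148.34407821] [ 7.81649431 -1.59922231 -3.84829037] [ 0.13611602 -1.65721018  0.40263331] [ 0.7289694   0.67226009 -0.09419389  0.08830345] 11.95948463463608 0.0024605712276501764
```

View pics/s11c.png

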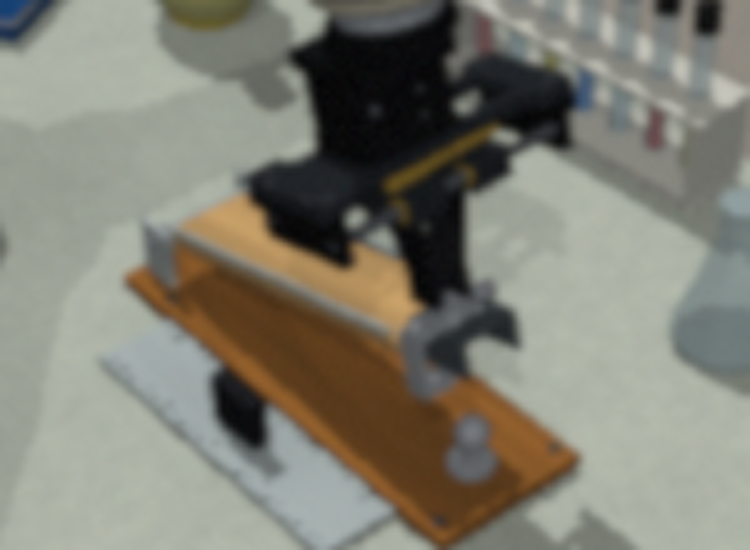

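View pics/t11.png

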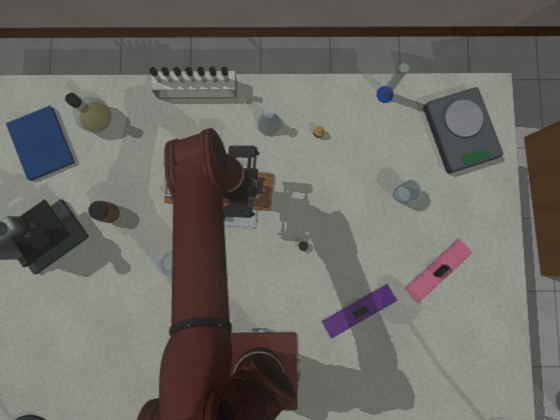

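View pics/w11.png

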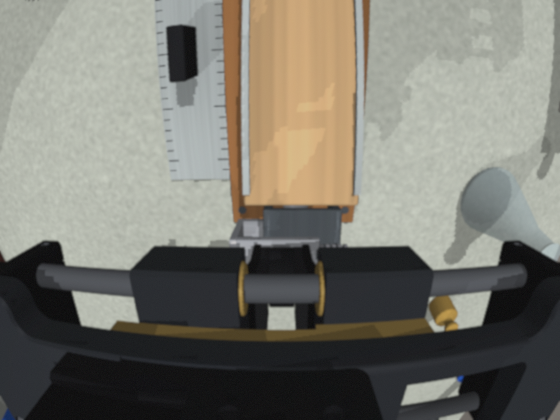

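```bash
python3 - <<'E'
from h import *
print(robot.finish_job())
E
```

```text
the job is handed in; nothing more can be done
None
```

I laid the straightedge along the base board's front edge and let go. I then pulled the latch about 12 mm by its tab and lifted the ramp's latch end about 7 cm (roughly 0.26 rad). I handed the job in at about 20 s, with the arm still holding the ramp up.

**Straightedge:** It met the board with an 8 N push and no twist. After release, the wrist and side pictures showed it flush, with neither end past the board. It looked the same in the last pictures.

**Ramp and latch:** The side view shows the ball clear of the coupler. The arm was still (joint speeds under 0.003 rad/s), with a 12 mm grip on the tab and about 9 N at the wrist.

**Bystanders:** By eye, the flask, beaker, stopper, weight and jar sit where they were in the first top picture. In the last one the arm hides most of the dish, so I couldn't check it fully.

**Disagreements:** The cameras placed the stand and tab up to about 5 mm apart. I settled the front edge by contact and the tab with the wrist camera. On the first approach the straightedge rubbed the bench with about 17 N downward, so I raised it 1 mm before the final push.

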